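# Shut the ice pail and fold its catch over

### The arm

A 6-joint arm with a two-finger parallel gripper is mounted at the origin on the work surface. World frame = base frame: x ahead of the robot, y to its left, z up, the work surface at z = 0. Lengths are in m, angles in rad, forces in N, time in s.
With the tool pointing down it reaches from about 0.35 to 0.775 m from the base axis. Payload 7.3 kg.
Tool frame: the origin (TCP) lies midway between the tips of the shut fingers; the grasp point (between the pads) lies 19 mm behind it (robot.grip_depth is the z of the grasp point in the tool frame, in m); z points along the fingers, y is the line along which they close (so a half turn about z gives the same grasp; the last joint's range is limited). The gripper opens to 92 mm and grips with 3 to 60 N. Pads are 19 mm wide; open, the fingers measure 130 mm over their backs; the gripper's body (75 mm by 190 mm) begins 47 mm behind the grasp point.
Start: joints at [0.956, 0.342, 1.524, -0, 1.275, -0.146], TCP at [0.237, 0.468, 0.227] pointing down, gripper open.
Joint ranges: [-2.53, 2.53], [-0.77, 2.02], [0.04, 2.7], [-1, 4.14], [0.28, 2.66], [-3.11, 3.11]. Speed limits (rad/s): [2.57, 2.57, 3.14, 3.14, 3.14, 3.14].

### API

Orientations are given as [roll, pitch, yaw] about the fixed x, y, z axes, in that order (R = Rz(yaw) Ry(pitch) Rx(roll)).
In Python, from cell import robot, viewer gives the robot as it stands.
- The arm moves only by the tool step_arm, never from a script. Its argument "increments" is a list of rows, each an object with "delta_pos": the shift along the tool's x, y, z in cm, a list of three; "dr": the turn, a rotation vector about the tool's x, y, z in degrees, a list of three; "fingers": the closure, from -1 (fully open) to 1 (shut), so that 0 is half open. In form: [{"delta_pos": [tx, ty, tz], "dr": [wx, wy, wz], "fingers": fingers}, ...]. A call has exactly 5 rows; each row is the pose to reach, as a shift and turn from the pose commanded when the call began, along the tool's axes at that moment; what a row does not reach only later rows make up. A row lasts 1/8 s, in which the tool goes at most 62.5 mm and 10.7 degrees, less where a joint would pass 70% of its speed; a pose out of reach is approached as far as the arm can. A call with a gripper value outside its range is refused whole. The fingers move at their own pace and stop on an object; "newtons" is the grip in N (left out, the last holds). Time passes only in rows, so rows that repeat a pose let the fingers close, or fill a call up. It gives the time, the measured TCP pose, the force, the opening and the grip force at its end, in the units of the state.
- robot.observe(): the state, without advancing time (a new reading comes with each control period).
- viewer.read_camera(name): name is "scene" or "side" or "wrist"; returns the picture (400x640x3 uint8, red, green, blue); there is no depth.
- viewer.camera_params(name): a dict with "K" (3x3 intrinsics, pixels), "k1" (the pictures are not rectified: a ray, as slopes to the right and down, at radius r is drawn at 1 + k1 r^2 times it, then the intrinsics apply), "T" (4x4, takes a point from camera to world coordinates). Camera axes: x right, y down, z forward; pixel columns grow to the right and rows downward; lengths in m; the calibration is good to about 2 mm. A picture is of the moment at which its call begins: read the wrist's pose just before it. camera_params takes no time and is no camera call; for the wrist camera it gives the pose at the moment of the call.
- robot.hand_in(): hands the job in; it is judged then, once.
The state is a dict: "time": time; "qpos": joint angles; "qvel": joint speeds; "joint_efforts": joint torques, N m; "tool_pos": TCP position; "tool_rot": TCP orientation; "contact_force": force on the tool from outside, world axes, zero at the start; "torque": the same for the moment, N m; "opening": finger opening in m; "grip_force": force on a finger pad.
Only numpy, scipy, OpenCV 4.12 (cv2) and the standard library are available. Lean on these libraries where they do the work, as an engineer would, in place of code of your own. Each camera call takes 0.05 s, during which the arm holds its last target. There are 200 camera calls.

### The job

Shut the ice pail on the drinks tray without grasping anything: with the fingertips push its standing-open lid over until it is fully closed, and then push the small catch on the opposite rim over until it lies flat on the lid. Do not lift, tip or shove the pail out of its place, leave the glasses and bar tools around it undisturbed, and finish with the hand clear.

Things in the scene. Friction and masses are not known exactly. Their poses are not given: they have to be found in the camera images.
- pail: Loose stainless ice pail full of ice, about 2.6 kg, on a mirrored tray (its surface 6 mm above the work surface). 120 mm across the foot, 140 mm at the rim, 147 mm high. Origin: centre of its underside, z up. Its +x points to the lid hinge, its -x to the catch; yaw 0.55 to 1.35 rad, so the lid stands at the far left. Other things on the tray are under 145 mm high and at least 30 mm from its side.
- lid (a joint): Lid angle, rad: 0 closed and level, pi/2 upright, grows as it opens; starts at 1.6 to 1.8, stop at 1.95. Flat round stainless lid 146 mm across, 6 mm thick; a 22 mm ball knob at the middle of its top, 76 mm from the hinge axis, stands 26 mm above the top face. Stiff hinge: it stays at any angle, never falls; about 2 N at the front edge swings it down.
- lid_hinge (a point): Point on the lid's hinge axis, on the pail: 76 mm from the pail's centre towards the pail's +x, 149 mm above its underside. The axis is parallel to the pail's y. The lid's top face lies 5 mm above (outside) this axis, its underside 1 mm below it.
- lid_front (a point): Point on the lid's top (outer) face at its free edge, opposite the hinge, 149 mm from the hinge axis along the lid. Moves with the lid; when closed it is 73 mm from the pail's centre towards the pail's -x.
- catch (a joint): Angle of the catch, rad: 0 lying flat on the closed lid, pi/2 standing upright, more when leaning outward from the pail; starts at 1.8 to 2.1; stop at 2.3. A dark steel flap 30 mm wide (along the pail's y), 51 mm long, 4 mm thick, with a 6 mm rolled end. It stays where it is left; about 1 to 1.5 N at its tip turns it.
- catch_hinge (a point): Point on the catch's hinge axis, on the pail: 80 mm from the pail's centre towards the pail's -x, 155 mm above its underside. The axis is parallel to the pail's y. When closed the flap's underside is at the axis height and its top 4 mm above it, reaching 51 mm in over the lid.
- catch_tip (a point): Middle of the catch's rolled free end, 51 mm from its hinge axis.
- coupe_a: Loose coupe glass, 92 mm across, 135 mm high; origin under its foot. Leave alone.
- coupe_b: Second coupe glass, the same. Leave alone.
- jigger: Loose matte black double-cone jigger, 44 mm across, 80 mm high, standing; origin under its foot. Leave alone.
- corkscrew: Loose steel wing corkscrew lying flat, 150 mm long, 82 mm over the wings, up to 32 mm high; origin below its middle, x along it to the handle. Leave alone.
- tongs: Loose steel ice tongs lying flat, 160 mm long, 45 mm wide, 8 mm high; origin below the middle. Leave alone.
Things that resemble listed ones, but are neither listed nor needed, are in the scene too. What is shaped like the pail but blue is not meant.

How it is judged:
By the outcome, as a careful person would: the job done as asked, in the order asked, and still so for the second after the job is handed in, with the robot touching nothing.
It also fails if it takes over 54 s, if anything falls off the work surface, if the arm or the gripper's body presses on something with over 40 N, if the wrist force passes 120 N, or if a joint passes its speed limit or range.

## Working session

There is one attempt and no reset: what is moved stays moved. The work goes in short steps, Python scripts to look and compute and a tool call to move; the robot and the scene stay as the last step left them, time stands still between calls to the robot, and variables do not carry over. Pictures are saved under pics/ and viewed, at most 10 in all, crops included, and the job is handed in when it is done.

Besides the shell and the picture viewer there is one more tool, called after ">>>" as a command line: name --argument value ..., lists and objects as JSON in quotes. step_arm: Moves the arm, as the interface text tells. Its arguments: {"type":"object","properties":{"increments":{"type":"array"},"newtons":{"type":"number"}},"required":["increments"]}

```bash
mkdir -p pics; ls; python3 - <<'E'
from cell import robot, viewer
import cv2,numpy as np
for n in("scene","side"):
    cv2.imwrite(f"pics/{n}0.png",viewer.read_camera(n)[:,:,::-1])
    p=viewer.camera_params(n);print(n,np.round(p["K"],1).tolist(),p["k1"],np.round(p["T"],3).tolist())
s=robot.observe();print(s["time"],s["tool_pos"],s["tool_rot"])
E
```

```text
pics
scene [[446.0, 0.0, 317.8], [0.0, 446.0, 202.7], [0.0, 0.0, 1.0]] -0.037376193375105476 [[-0.178, 0.532, -0.828, 1.544], [0.984, 0.095, -0.151, 0.272], [-0.002, -0.841, -0.54, 0.779], [0.0, 0.0, 0.0, 1.0]]
side [[436.6, 0.0, 316.4], [0.0, 436.6, 194.3], [0.0, 0.0, 1.0]] -0.05141560383543911 [[0.928, -0.283, 0.241, 0.19], [-0.372, -0.71, 0.598, -0.687], [0.002, -0.645, -0.764, 1.159], [0.0, 0.0, 0.0, 1.0]]
0.1 [0.23697678 0.46805869 0.22610846] [-3.14018979e+00 -2.25360544e-04  2.67276459e+00]
```

View pics/scene0.png

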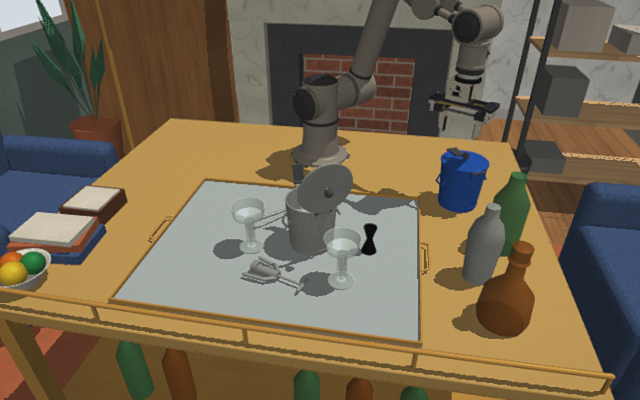

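View pics/side0.png

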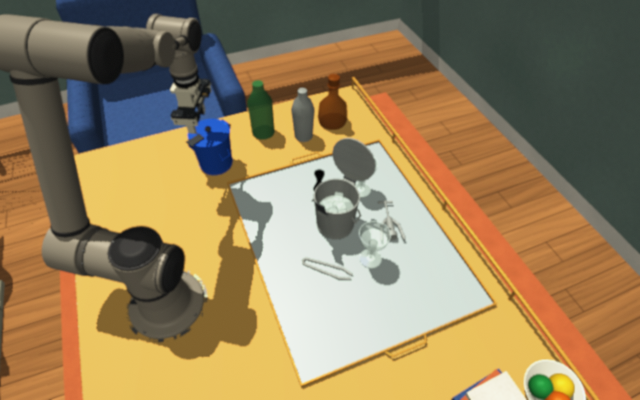

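Scene view: pail at about (312,220), lid knob at (329,192), coupes at (250,215) and (342,250), jigger at (370,238). Side view: pail rim at about (337,200), lid at (354,160), catch dark near (320,205). I'll enlarge both.

```bash
python3 - <<'E'
import cv2,numpy as np
a=cv2.imread("pics/scene0.png")[155:275,270:380];b=cv2.imread("pics/side0.png")[130:250,290:400]
cv2.imwrite("pics/crop0.png",np.hstack([cv2.resize(x,None,fx=3.6,fy=5 if 0 else 3.6,interpolation=cv2.INTER_CUBIC) for x in(a,b)]))
E
```

```text
(no output)
```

View pics/crop0.png

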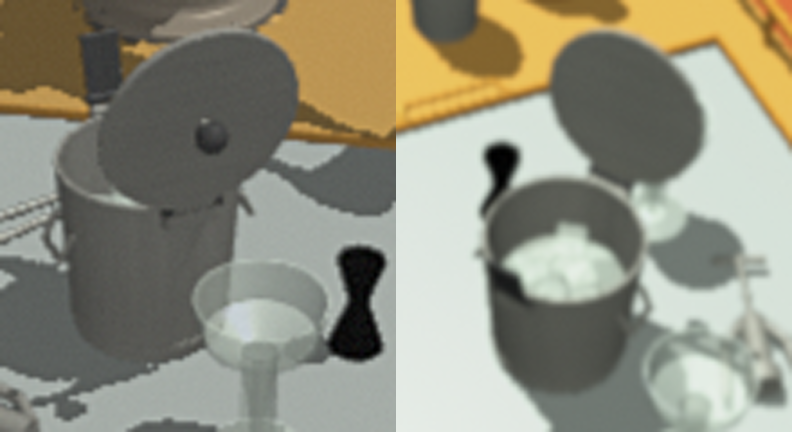

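Left half (scene): knob at (328.6,192.8), lid disc centre at about (325,188), catch upright at about (298,173). Right half (side): rim centre (336.7,197), lid hinge (350,179.5), catch base (320.5,209), underside of the lid centred at (354.5,160).

```bash
cat >h.py <<'E'
import numpy as np,cv2,json
from cell import robot,viewer
from scipy.spatial.transform import Rotation as Ro
def ray(n,px,p=None):
    p=p or viewer.camera_params(n);K=np.array(p["K"]);T=np.array(p["T"])
    u=cv2.undistortPoints(np.array([[px]],float),K,np.array([p["k1"],0,0,0,0.]))[0,0]
    return T[:3,3],T[:3,:3]@[u[0],u[1],1]
def onz(n,px,z,p=None):
    o,d=ray(n,px,p);return o+d*(z-o[2])/d[2]
def tri(a,b):
    (o,d),(q,e)=a,b
    s=np.linalg.lstsq(np.c_[d,-e],q-o,rcond=None)[0]
    A,B=o+d*s[0],q+e*s[1];return (A+B)/2,np.linalg.norm(A-B)
def proj(n,X,p=None):
    p=p or viewer.camera_params(n);T=np.array(p["T"]);c=T[:3,:3].T@(np.array(X)-T[:3,3]);x=c[:2]/c[2]
    x=x*(1+p["k1"]*(x@x));K=np.array(p["K"]);return K[:2,:2]@x+K[:2,2]
def pail(c,yaw,x,z): # pail frame point y=0
    return np.array([c[0]+x*np.cos(yaw),c[1]+x*np.sin(yaw),.006+z])
def lidpt(c,yaw,th,r,h): return pail(c,yaw,.076-r*np.cos(th)+h*np.sin(th),.149+r*np.sin(th)+h*np.cos(th))
def tcp(): 
    s=robot.observe();return s["tool_pos"],Ro.from_euler('xyz',s["tool_rot"]).as_matrix(),s
E
python3 - <<'E'
from h import *
c=onz("side",(336.7,196.9),.153);lh=onz("side",(350,179.5),.153);ch=onz("side",(320.5,209.2),.161)
print("c",c,"lh",lh,"ch",ch,"yaw",np.arctan2(*(lh-ch)[1::-1]),np.linalg.norm(lh-ch),"mid",(lh+ch)/2)
print("lid centre",tri(ray("scene",(325,188)),ray("side",(354.5,160))))
c2=onz("scene",(311.5,245),.006);print("foot front",c2)
from scipy.optimize import least_squares
yaw=np.arctan2(*(lh-ch)[1::-1])
def f(v,full=0):
    cc=v[:2];y=v[2];th=v[3]
    L=[("side",pail(cc,y,0,.147),(336.7,196.9)),("side",pail(cc,y,.073,.147),(350,180)),("side",pail(cc,y,-.08,.155),(320.5,209.2)),
    ("scene",lidpt(cc,y,th,.076,.020),(328.6,192.8)),("scene",lidpt(cc,y,th,.076,.005),(325,188)),("side",lidpt(cc,y,th,.076,-.001),(354.5,160)),
    ("scene",pail(cc,y,.076,.149),(270+192/3.6,155+212/3.6))]
    return np.concatenate([proj(n,X)-p for n,X,p in L])
r=least_squares(f,[c[0],c[1],yaw,1.7],loss="soft_l1");print(r.x,np.round(r.fun if 0 else f(r.x),1))
v=r.x
for a in(1.8,1.95,2.1):
    X=pail(v[:2],v[2],-.08+.051*np.cos(a),.155+.051*np.sin(a));print(a,X,proj("scene",X),proj("side",X))
for n,px in(("jigger",(352.5+.0,0)),):pass
for nm,px,z in(("jig",(369,252),.006),("coupeb foot",(341,282),.006),("coupea foot",(252,247),.006)):print(nm,onz("scene",px,z))
E
```

```text
c [0.56082653 0.06827844 0.153     ] lh [0.62734502 0.11750354 0.153     ] ch [0.49549648 0.03701214 0.161     ] yaw 0.5480925308272542 0.15468323246856344 mid [0.56142075 0.07725784 0.157     ]
lid centre (array([0.63851374, 0.1234591 , 0.23082944]), np.float64(0.0031068152996897385))
foot front [0.57784334 0.07793105 0.006     ]
[0.56477459 0.07852622 0.55537033 1.68318109] [-0.2 -2.8 -0.1 -0.3  0.5  0.  -1.   0.1  0.2  1.2 -1.1  0.1 -0.4 -1.6]
1.8 [0.48695238 0.03023608 0.21066623] [299.96545415 163.60802796] [318.75911924 200.90319992]
1.95 [0.4807564  0.02639136 0.20837695] [299.09369159 163.19943344] [317.21894119 203.04073362]
2.1 [0.47492068 0.02277019 0.20502368] [298.29259487 163.20392383] [315.76315069 205.32805526]
jig [0.58061711 0.23878904 0.006     ]
coupeb foot [0.71225745 0.17945753 0.006     ]
coupea foot [ 0.61592432 -0.08330993  0.006     ]
```

```bash
cat >>h.py <<'E'
C=np.array([.5645,.078]);Y=.556
def go(x,y,z,yaw=None,tilt=0,c=None,R=None):
    """pail-frame x,y, world z -> delta (cm), dr (deg) in tool axes; tool y along pail -y or +y"""
    p,R0,s=tcp() if R is None else (c,R,None)
    yw=Y+np.pi if yaw is None else yaw   # Rz(yaw)Rx(pi): tool y
    Rt=Ro.from_euler('xyz',[np.pi,tilt,yw]).as_matrix()
    P=np.array([C[0]+x*np.cos(Y)-y*np.sin(Y),C[1]+x*np.sin(Y)+y*np.cos(Y),z])
    print("delta cm",np.round(R0.T@(P-p)*100,1),"dr",np.round(np.degrees(Ro.from_matrix(R0.T@Rt).as_rotvec()),1),"world",P.round(3),"r",np.hypot(*P[:2]).round(3))
    return P,Rt
def st():
    p,R,s=tcp();d=p[:2]-C
    print("t",s["time"],"pailxy",np.round([d@[np.cos(Y),np.sin(Y)],d@[-np.sin(Y),np.cos(Y)]],3),"z",p[2].round(3),"F",np.round(s["contact_force"],1),"rot",np.round(s["tool_rot"],2),"q",np.round(s["qpos"],2))
E
python3 - <<'E'
from h import *
st();P,R=go(.15,0,.36)
E
```

```text
t 0.1 pailxy [-0.072  0.504] z 0.226 F [-0.3 -1.  -0.1] rot [-3.14 -0.    2.67] q [ 0.96  0.34  1.52  0.    1.28 -0.15]
delta cm [-54.6  -7.2 -13.4] dr [ -0.1  -0.1 -58.7] world [0.692 0.157 0.36 ] r 0.71
```

>>> step_arm --increments '[{"delta_pos":[0,0,-3],"dr":[0,0,0],"fingers":1},{"delta_pos":[0,0,-6],"dr":[0,0,0],"fingers":1},{"delta_pos":[0,0,-9],"dr":[0,0,0],"fingers":1},{"delta_pos":[0,0,-12],"dr":[0,0,0],"fingers":1},{"delta_pos":[0,0,-13],"dr":[0,0,0],"fingers":1}]'

```text
time: 0.72
tool_pos: [0.2374, 0.4687, 0.358]
tool_rot: [3.139, 0.0, 2.673]
contact_force: [-1.0, -0.1, 0.7]
opening: 0.0466
grip_force: 0.0
```

```bash
python3 - <<'E'
from h import *
st();P,R=go(.15,0,.36);go(.15,0,.36,Y)
E
```

```text
t 0.725 pailxy [-0.072  0.504] z 0.358 F [-1.  -0.1  0.7] rot [3.14 0.   2.67] q [ 0.96  0.28  1.26  0.    1.6  -0.15]
delta cm [-54.6  -7.3  -0.2] dr [  0.1   0.1 -58.7] world [0.692 0.157 0.36 ] r 0.71
delta cm [-54.6  -7.3  -0.2] dr [ 1.000e-01 -1.000e-01  1.213e+02] world [0.692 0.157 0.36 ] r 0.71
```

>>> step_arm --increments '[{"delta_pos":[-5,-0.7,0],"dr":[0,0,-6],"fingers":1},{"delta_pos":[-10,-1.4,0],"dr":[0,0,-12],"fingers":1},{"delta_pos":[-15,-2.1,0],"dr":[0,0,-18],"fingers":1},{"delta_pos":[-20,-2.7,0],"dr":[0,0,-24],"fingers":1},{"delta_pos":[-25,-3.4,0],"dr":[0,0,-30],"fingers":1}]'

```text
time: 1.35
tool_pos: [0.4458, 0.3239, 0.3554]
tool_rot: [-3.141, -0.002, -3.083]
contact_force: [0.6, 0.2, 0.4]
opening: 0.0007
grip_force: 0.0
```

```bash
python3 - <<'E'
from h import *
st();P,R=go(.15,0,.36)
E
```

```text
t 1.35 pailxy [0.029 0.272] z 0.355 F [0.6 0.2 0.4] rot [-3.14 -0.   -3.08] q [ 0.49  0.33  1.19  0.    1.62 -1.14]
delta cm [-23.6 -18.1  -0.5] dr [ -0.   -0.1 -28.5] world [0.692 0.157 0.36 ] r 0.71
```

>>> step_arm --increments '[{"delta_pos":[-5,-3.8,0],"dr":[0,0,-6],"fingers":1},{"delta_pos":[-10,-7.6,0],"dr":[0,0,-12],"fingers":1},{"delta_pos":[-15,-11.4,-0.5],"dr":[0,0,-18],"fingers":1},{"delta_pos":[-20,-15.2,-0.5],"dr":[0,0,-24],"fingers":1},{"delta_pos":[-23.6,-18,-0.5],"dr":[0,0,-28.5],"fingers":1}]'

```text
time: 1.98
tool_pos: [0.692, 0.1562, 0.3596]
tool_rot: [3.141, -0.002, -2.588]
contact_force: [0.3, 0.4, 0.6]
opening: 0.0002
grip_force: 0.0
```

```bash
python3 - <<'E'
from h import *
p=viewer.camera_params("wrist");T=np.array(p["T"]);print(T.round(3).tolist())
cv2.imwrite("pics/w1.png",viewer.read_camera("wrist")[:,:,::-1])
for X in(lidpt(C,Y,1.68,.149,.005),lidpt(C,Y,1.68,.076,.02),pail(C,Y,-.08,.155),pail(C,Y,-.08+.051*np.cos(1.95),.155+.051*np.sin(1.95)),pail(C,Y,.076,.149)):print(proj("wrist",X,p).round(0))
st();go(.15,0,.27)
E
```

```text
[[-0.525, 0.822, 0.219, 0.631], [0.851, 0.507, 0.136, 0.12], [0.001, 0.258, -0.966, 0.518], [0.0, 0.0, 0.0, 1.0]]
[319. 152.]
[319. 152.]
[319. -19.]
[319. -66.]
[319. 124.]
t 2.025 pailxy [ 0.15  -0.006] z 0.356 F [ 1.1 -3.5 -2.1] rot [ 3.14 -0.01 -2.59] q [ 0.11  0.72  0.54 -0.    1.88 -2.02]
delta cm [-0.   0.6  8.6] dr [ 0.  -0.3 -0.2] world [0.692 0.157 0.27 ] r 0.71
```

View pics/w1.png

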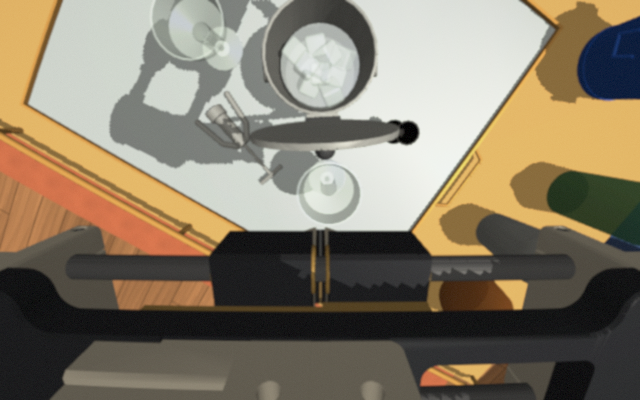

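Wrist view: the lid is seen edge-on from (247,136) to about (400,130) with its knob at (325,153); predicted (319,152). The rim is centred at column 320 and the coupe is below at (328,193), so the estimates hold. Now I descend behind the lid.

>>> step_arm --increments '[{"delta_pos":[0,0,3],"dr":[0,0,0],"fingers":1},{"delta_pos":[0,0,6],"dr":[0,0,0],"fingers":1},{"delta_pos":[0,0,8.2],"dr":[0,0,0],"fingers":1},{"delta_pos":[1.5,0,8.2],"dr":[0,0,0],"fingers":1},{"delta_pos":[3,0,8.2],"dr":[0,0,0],"fingers":1}]'

```text
time: 2.65
tool_pos: [0.6638, 0.1426, 0.2775]
tool_rot: [3.14, -0.003, -2.589]
contact_force: [-0.2, -0.2, 0.4]
opening: 0.0007
grip_force: 0.0
```

>>> step_arm --increments '[{"delta_pos":[0.6,0,0],"dr":[0,0,0],"fingers":1},{"delta_pos":[1.2,0,0],"dr":[0,0,0],"fingers":1},{"delta_pos":[1.8,0,0],"dr":[0,0,0],"fingers":1},{"delta_pos":[2.4,0,0],"dr":[0,0,0],"fingers":1},{"delta_pos":[3,0,0],"dr":[0,0,0],"fingers":1}]'

```text
time: 3.28
tool_pos: [0.6392, 0.1267, 0.2799]
tool_rot: [-3.141, 0.001, -2.589]
contact_force: [3.0, 1.1, 1.7]
opening: 0.0006
grip_force: 1.1
```

```bash
python3 - <<'E'
from h import *
cv2.imwrite("pics/s2.png",np.hstack([cv2.resize(viewer.read_camera(n)[:,:,::-1][110:260,a:a+150],None,fx=2.66,fy=2.66) for n,a in(("scene",250),("side",270))]))
st()
E
```

```text
t 3.375 pailxy [0.089 0.002] z 0.28 F [-0.4  0.1 -0.2] rot [ 3.14 -0.   -2.59] q [ 0.08  0.56  1.03 -0.    1.55 -2.04]
```

View pics/s2.png

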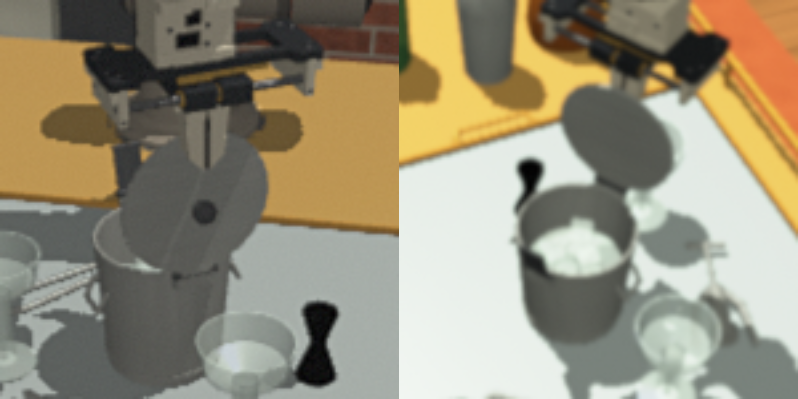

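Both views show the fingertips against the outer face of the lid, near its free edge and above the knob (scene crop (205,165), knob (204,211)). The pail has not moved, so I continue along the arc.

>>> step_arm --increments '[{"delta_pos":[1,0,0.1],"dr":[0,0,0],"fingers":1},{"delta_pos":[2,0,0.3],"dr":[0,0,0],"fingers":1},{"delta_pos":[3,0,0.5],"dr":[0,0,0],"fingers":1},{"delta_pos":[4,0,0.7],"dr":[0,0,0],"fingers":1},{"delta_pos":[5,0,1.1],"dr":[0,0,0],"fingers":1}]'

```text
time: 4.0
tool_pos: [0.596, 0.1001, 0.2687]
tool_rot: [-3.141, 0.0, -2.59]
contact_force: [1.0, -0.1, 1.2]
opening: 0.0006
grip_force: 1.0
```

>>> step_arm --increments '[{"delta_pos":[0.9,0,0.5],"dr":[0,0,0],"fingers":1},{"delta_pos":[1.8,0,1.0],"dr":[0,0,0],"fingers":1},{"delta_pos":[2.7,0,1.6],"dr":[0,0,0],"fingers":1},{"delta_pos":[3.5,0,2.2],"dr":[0,0,0],"fingers":1},{"delta_pos":[4.2,0,2.9],"dr":[0,0,0],"fingers":1}]'

```text
time: 4.62
tool_pos: [0.5605, 0.0783, 0.2393]
tool_rot: [3.142, -0.0, -2.589]
contact_force: [2.4, -0.2, 1.5]
opening: 0.0005
grip_force: 0.7
```

```bash
python3 - <<'E'
from h import *
st()
E
```

```text
t 4.625 pailxy [-0.003  0.002] z 0.239 F [ 2.4 -0.2  1.5] rot [ 3.14 -0.   -2.59] q [ 0.    0.41  1.39 -0.    1.35 -2.12]
```

>>> step_arm --increments '[{"delta_pos":[0.7,0,1.0],"dr":[0,0,0],"fingers":1},{"delta_pos":[1.4,0,2.0],"dr":[0,0,0],"fingers":1},{"delta_pos":[2.0,0,3.1],"dr":[0,0,0],"fingers":1},{"delta_pos":[2.5,0,4.3],"dr":[0,0,0],"fingers":1},{"delta_pos":[2.9,0,5.5],"dr":[0,0,0],"fingers":1}]'

```text
time: 5.25
tool_pos: [0.536, 0.0632, 0.1838]
tool_rot: [3.141, -0.0, -2.589]
contact_force: [0.6, -0.1, 1.3]
opening: 0.0005
grip_force: 0.6
```

>>> step_arm --increments '[{"delta_pos":[0.1,0,0.5],"dr":[0,0,0],"fingers":1},{"delta_pos":[0.2,0,0.9],"dr":[0,0,0],"fingers":1},{"delta_pos":[0.3,0,1.3],"dr":[0,0,0],"fingers":1},{"delta_pos":[0.4,0,1.7],"dr":[0,0,0],"fingers":1},{"delta_pos":[0.4,0,2.0],"dr":[0,0,0],"fingers":1}]'

```text
time: 5.88
tool_pos: [0.5329, 0.0612, 0.1646]
tool_rot: [-3.141, 0.0, -2.589]
contact_force: [-0.8, 0.1, 1.7]
opening: 0.0005
grip_force: 0.5
```

```bash
python3 - <<'E'
from h import *
st()
E
```

```text
t 5.875 pailxy [-0.036  0.002] z 0.165 F [-0.8  0.1  1.7] rot [-3.14  0.   -2.59] q [-0.03  0.42  1.59 -0.    1.13 -2.15]
```

Nearly closed. I press gently, in small steps, until the force rises.

>>> step_arm --increments '[{"delta_pos":[0,0,0.1],"dr":[0,0,0],"fingers":1},{"delta_pos":[0,0,0.2],"dr":[0,0,0],"fingers":1},{"delta_pos":[0,0,0.3],"dr":[0,0,0],"fingers":1},{"delta_pos":[0,0,0.4],"dr":[0,0,0],"fingers":1},{"delta_pos":[0,0,0.4],"dr":[0,0,0],"fingers":1}]'

```text
time: 6.5
tool_pos: [0.5329, 0.0613, 0.1606]
tool_rot: [3.141, 0.0, -2.589]
contact_force: [-0.1, 0.4, -0.7]
opening: 0.0005
grip_force: 0.0
```

>>> step_arm --increments '[{"delta_pos":[0,0,0.1],"dr":[0,0,0],"fingers":1},{"delta_pos":[0,0,0.1],"dr":[0,0,0],"fingers":1},{"delta_pos":[0,0,0.2],"dr":[0,0,0],"fingers":1},{"delta_pos":[0,0,0.2],"dr":[0,0,0],"fingers":1},{"delta_pos":[0,0,0.2],"dr":[0,0,0],"fingers":1}]'

```text
time: 7.12
tool_pos: [0.533, 0.0613, 0.1601]
tool_rot: [-3.141, 0.001, -2.589]
contact_force: [-3.6, 0.3, 11.0]
opening: 0.0007
grip_force: 5.8
```

The lid bottoms out at an 11 N press with the tip at z=0.160, which is the expected height of its top. Next I lift, go over the catch to its outer side, and descend.

>>> step_arm --increments '[{"delta_pos":[0,0,-2],"dr":[0,0,0],"fingers":1},{"delta_pos":[0,0,-5],"dr":[0,0,0],"fingers":1},{"delta_pos":[0,0,-8],"dr":[0,0,0],"fingers":1},{"delta_pos":[3,0,-9],"dr":[0,0,0],"fingers":1},{"delta_pos":[7,0,-9],"dr":[0,0,0],"fingers":1}]'

```text
time: 7.75
tool_pos: [0.4734, 0.0243, 0.2493]
tool_rot: [-3.14, 0.002, -2.588]
contact_force: [-0.3, 0.4, -0.1]
opening: 0.0002
grip_force: 0.0
```

```bash
python3 - <<'E'
from h import *
st();go(-.155,0,.25);
cv2.imwrite("pics/s3.png",np.hstack([cv2.resize(viewer.read_camera(n)[:,:,::-1][130:250,a:a+120],None,fx=3.3,fy=3.3) for n,a in(("scene",260),("side",280))]))
E
```

```text
t 7.75 pailxy [-0.106  0.003] z 0.249 F [-0.3  0.4 -0.1] rot [-3.14  0.   -2.59] q [-0.11  0.23  1.62  0.    1.29 -2.23]
delta cm [ 4.9 -0.3 -0.1] dr [-0.1  0.1 -0.2] world [ 0.433 -0.004  0.25 ] r 0.433
```

View pics/s3.png

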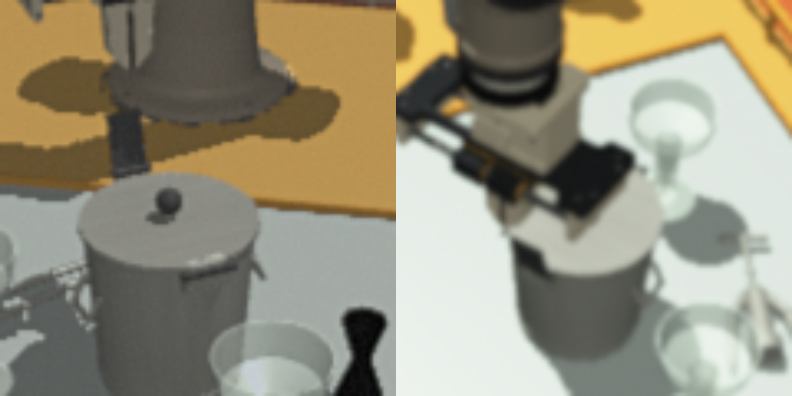

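The lid is down flush, with the knob at scene crop (169,200). The catch still stands upright at (127,145), its top at pixel (298,163), as predicted. Going on to its outer side.

>>> step_arm --increments '[{"delta_pos":[2.5,0,0],"dr":[0,0,0],"fingers":1},{"delta_pos":[4.5,0,0],"dr":[0,0,0],"fingers":1},{"delta_pos":[4.5,-0.2,2],"dr":[0,0,0],"fingers":1},{"delta_pos":[4.5,-0.2,4],"dr":[0,0,0],"fingers":1},{"delta_pos":[4.5,-0.2,5.5],"dr":[0,0,0],"fingers":1}]'

```text
time: 8.48
tool_pos: [0.4364, -0.0005, 0.1928]
tool_rot: [3.141, 0.0, -2.59]
contact_force: [-0.4, 0.8, 0.3]
opening: 0.0004
grip_force: 0.0
```

>>> step_arm --increments '[{"delta_pos":[-1,0,0],"dr":[0,0,0],"fingers":1},{"delta_pos":[-2,0,0],"dr":[0,0,0],"fingers":1},{"delta_pos":[-2.8,0,0],"dr":[0,0,0],"fingers":1},{"delta_pos":[-3.6,0,0],"dr":[0,0,0],"fingers":1},{"delta_pos":[-4.4,0,0],"dr":[0,0,0],"fingers":1}]'

```text
time: 9.1
tool_pos: [0.4738, 0.0226, 0.1939]
tool_rot: [-3.142, -0.0, -2.589]
contact_force: [-0.6, -0.6, 1.5]
opening: 0.0006
grip_force: 0.7
```

```bash
python3 - <<'E'
from h import *
st()
E
```

```text
t 9.1 pailxy [-0.106  0.001] z 0.194 F [-0.6 -0.6  1.5] rot [-3.14 -0.   -2.59] q [-0.11  0.28  1.71 -0.    1.15 -2.24]
```

>>> step_arm --increments '[{"delta_pos":[-0.7,0,0],"dr":[0,0,0],"fingers":1},{"delta_pos":[-1.3,0,0],"dr":[0,0,0],"fingers":1},{"delta_pos":[-1.9,0,0],"dr":[0,0,0],"fingers":1},{"delta_pos":[-2.5,0,0],"dr":[0,0,0],"fingers":1},{"delta_pos":[-3.1,0,0.2],"dr":[0,0,0],"fingers":1}]'

```text
time: 9.72
tool_pos: [0.5003, 0.0387, 0.1917]
tool_rot: [-3.141, 0.0, -2.589]
contact_force: [-1.9, -0.1, 0.1]
opening: 0.0002
grip_force: 0.6
```

>>> step_arm --increments '[{"delta_pos":[-0.6,0,0.3],"dr":[0,0,0],"fingers":1},{"delta_pos":[-1.1,0,0.6],"dr":[0,0,0],"fingers":1},{"delta_pos":[-1.5,0,1.0],"dr":[0,0,0],"fingers":1},{"delta_pos":[-1.9,0,1.5],"dr":[0,0,0],"fingers":1},{"delta_pos":[-2.1,0,2.0],"dr":[0,0,0],"fingers":1}]'

```text
time: 10.35
tool_pos: [0.518, 0.0497, 0.1714]
tool_rot: [3.142, 0.0, -2.589]
contact_force: [-2.1, -0.8, 0.3]
opening: 0.0002
grip_force: 0.5
```

```bash
python3 - <<'E'
from h import *
st()
E
```

```text
t 10.35 pailxy [-0.054  0.001] z 0.171 F [-2.1 -0.8  0.3] rot [ 3.14  0.   -2.59] q [-0.05  0.39  1.62  0.    1.13 -2.17]
```

Now straight down onto the flap (expected stop at z≈0.165).

>>> step_arm --increments '[{"delta_pos":[-0.3,0,0.2],"dr":[0,0,0],"fingers":1},{"delta_pos":[-0.3,0,0.4],"dr":[0,0,0],"fingers":1},{"delta_pos":[-0.3,0,0.6],"dr":[0,0,0],"fingers":1},{"delta_pos":[-0.3,0,0.7],"dr":[0,0,0],"fingers":1},{"delta_pos":[-0.3,0,0.7],"dr":[0,0,0],"fingers":1}]'

```text
time: 10.98
tool_pos: [0.5206, 0.0512, 0.1652]
tool_rot: [-3.141, 0.001, -2.589]
contact_force: [-0.1, 0.8, 3.7]
opening: 0.0004
grip_force: 1.9
```

```bash
python3 - <<'E'
from h import *
st()
E
```

```text
t 10.975 pailxy [-0.051  0.   ] z 0.165 F [-0.1  0.8  3.7] rot [-3.14  0.   -2.59] q [-0.05  0.4   1.62  0.    1.12 -2.17]
```

>>> step_arm --increments '[{"delta_pos":[0,0,0.1],"dr":[0,0,0],"fingers":1},{"delta_pos":[0,0,0.1],"dr":[0,0,0],"fingers":1},{"delta_pos":[0,0,0.2],"dr":[0,0,0],"fingers":1},{"delta_pos":[0,0,0.2],"dr":[0,0,0],"fingers":1},{"delta_pos":[0,0,0.2],"dr":[0,0,0],"fingers":1}]'

```text
time: 11.6
tool_pos: [0.5207, 0.0512, 0.1648]
tool_rot: [-3.14, 0.002, -2.589]
contact_force: [-4.8, 0.9, 16.1]
opening: 0.0002
grip_force: 7.9
```

>>> step_arm --increments '[{"delta_pos":[0,0,-2],"dr":[0,0,0],"fingers":1},{"delta_pos":[0,0,-6],"dr":[0,0,0],"fingers":1},{"delta_pos":[3,0,-10],"dr":[0,0,0],"fingers":1},{"delta_pos":[8,0,-14],"dr":[0,0,0],"fingers":1},{"delta_pos":[13,0,-16],"dr":[0,0,0],"fingers":1}]'

```text
time: 12.22
tool_pos: [0.4087, -0.0178, 0.3242]
tool_rot: [-3.14, 0.001, -2.589]
contact_force: [1.0, -2.2, 0.3]
opening: 0.0002
grip_force: 0.0
```

```bash
python3 - <<'E'
from h import *
st()
cv2.imwrite("pics/s4.png",np.hstack([cv2.resize(viewer.read_camera(n)[:,:,::-1][140:290,a:a+150],None,fx=2.66,fy=2.66,interpolation=cv2.INTER_CUBIC) for n,a in(("scene",230),("side",270))]))
E
```

```text
t 12.225 pailxy [-0.183  0.001] z 0.324 F [ 1.  -2.2  0.3] rot [-3.14  0.   -2.59] q [-0.23  0.06  1.62 -0.    1.46 -2.35]
```

View pics/s4.png

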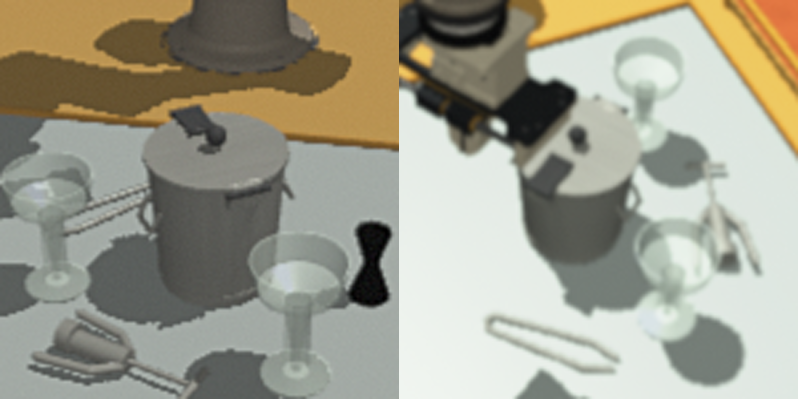

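The lid is closed and the catch lies flat on it at scene crop (195,122) and side crop (550,172). The glasses and tools are where they were, and the hand is clear.

```bash
python3 -c "
from cell import robot
print(robot.hand_in())"
```

```text
the job is handed in; nothing more can be done
None
```

I closed the pail's lid, pushed the catch flat onto it and handed the job in at about 12 s with the hand clear; the last pictures showed the pail in place and the glasses and tools undisturbed.

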